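# Tip the cream bush out of its pan and level the pan again

### The job

Two tipping stands stand on the soldering bench. On the one whose pan holds the cream bush, lift the red bar to tip the pan to about 45 degrees and hold it there a second so that the bush rolls out into the blue tray below, then swing the pan back down level and let go. Leave the stand with the black bush alone.

Things in the scene. Friction and masses are not known exactly. Their poses are not given: they have to be found in the camera images.
- cream_pivot (a point): Middle of the front edge of the cream bush's pan, on the hinge line, at the top of the pan's floor, 65 mm above the table; fixed on the stand (205 x 124 mm). x is level, from tray to pan (within 26 degrees of straight away from the robot), y along the hinge, z up. The blue tray (inside 104 x 104 mm, walls 40 mm high, floor 55 mm below here) is centred at x = -50 mm.
- cream_bar (a point): Middle of that pan's red bar: 12 mm thick, 92 mm free length along y. Pan level (as it starts): at x 65, y 0, z 80 mm from cream_pivot; it swings up and towards the robot about the pivot, radius 103 mm. Its z axis leans with the pan. Stiff hinge, 0 to 77 degrees: about 5 N moves it, it stays where left. 45 mm free below the bar. Steel pan 85 x 92 mm, 26 mm sides.
- bush_cream_center (a point): Centre of the cream cylindrical bush, 32 mm in diameter, 50 mm long, about 50 g, lying along the hinge between two 2 mm ribs at the open front edge of its pan. It stays there until the pan is tipped beyond about 30 degrees, then rolls out into the blue tray.
- bush_black_center (a point): Centre of the black bush, same size, lying in the pan of the other stand, which is of the same make: leave alone.
Things that resemble listed ones, but are neither listed nor needed, are in the scene too. Leave any orange or yellow look-alike of the part that bears cream_pivot alone. What is meant by the part that bears bush_cream_center is not pink, and is the smaller of those in its own colour.

How it is judged (in metres and radians):
On the way:
1. the pan of the cream bush is held tipped between 35 and 55 degrees for half a second (angle between cream_bar's own z axis and vertical between 0.61 and 0.96 rad), for 0.5 s.
At the end, for the whole second after the job is handed in: The pan that held the cream bush is level again to within 10 degrees and released; the cream bush lies in the blue tray of the same stand; the black bush is within 20 mm of where it started (angle between cream_bar's own z axis and vertical below 0.17 rad and x of bush_cream_center in the frame of cream_pivot between -0.106 and 0.005 m and y of bush_cream_center in the frame of cream_pivot between -0.055 and 0.055 m and z of bush_cream_center in the frame of cream_pivot below -0.02 m and distance of bush_black_center from where it was at the start of the episode below 0.02 m); the robot touches nothing.
It fails at once if the pan of the cream bush is tipped beyond 65 degrees (angle between cream_bar's own z axis and vertical above 1.135 rad).
It fails at once if the black bush is moved by more than 20 mm (distance of bush_black_center from where it was at the start of the episode above 0.02 m).
It also fails if it takes over 38 s, if anything falls off the work surface, if the arm or the gripper's body presses on something with over 40 N, if the wrist force passes 120 N, or if a joint passes its speed limit or range.

### The arm

A 6-joint arm with a two-finger parallel gripper is mounted at the origin on the work surface. World frame = base frame: x ahead of the robot, y to its left, z up, the work surface at z = 0. Lengths are in mm, angles in rad, forces in N, time in s.
With the tool pointing down it reaches from about 350 to 975 mm from the base axis. Payload 17.4 kg.
Tool frame: the origin (TCP) lies midway between the tips of the shut fingers; the grasp point (between the pads) lies 19 mm behind it; z points along the fingers, y is the line along which they close (so a half turn about z gives the same grasp; the last joint's range is limited). The gripper opens to 85 mm and grips with 20 to 120 N. Pads are 22 mm wide; open, the fingers measure 114 mm over their backs; the gripper's body (76 mm by 85 mm) begins 54 mm behind the grasp point. The pads swing forward as they close: fully open they stand 13 mm farther back than shut.
Start: joints at [1.08, 0.116, 1.442, -0, 1.584, -0.038], TCP at [295.311, 606.979, 231.303] pointing down, gripper open.
Joint ranges: [-2.83, 2.83], [-0.83, 2.19], [0.07, 2.5], [-1.14, 4.28], [0.01, 3], [-2.97, 2.97]. Speed limits (rad/s): [1.89, 1.89, 2.22, 3.14, 3.14, 3.14].

### API

Orientations are given as a unit quaternion [w, x, y, z].
In Python, from bench import get_obs, eyes, env gives the robot as it stands.
- The arm moves only by the tool play_rows, never from a script. Its argument "commands" is text: rows parted by semicolons, each of 4 numbers parted by spaces: the shift along the tool's x, y, z in m, then the turn about the tool's z in rad. In form: tx ty tz roll; .... A call has 1 to 5 rows; each row shifts and turns the commanded pose from where the row before left it, along the tool's axes as they then stand; what a row does not reach is not made up. A row lasts 1/8 s, in which the tool goes at most 62.5 mm and 10.7 degrees, less where a joint would pass 70% of its speed; a pose out of reach is approached as far as the arm can. A call with a gripper value outside its range is refused whole. "grip" is the closure, from -1 (fully open) to 1 (shut), set as the call begins (left out, the last holds). The fingers move at their own pace and stop on an object; "force" is the grip in N (left out, the last holds). Time passes only in rows, so rows that do not move let the fingers close. It gives the time, the measured TCP pose, the force, the opening and the grip force at its end, in the units of the state.
- get_obs(): the state, without advancing time (a new reading comes with each control period).
- eyes.get_image(name): name is "scene" or "top"; returns (picture, depth): 400x640x3 uint8, red, green, blue; 400x640 float32, mm along the optical axis (not along the pixel's ray), 0 where there is no reading.
- eyes.calibration(name): a dict with "mtx" (3x3 intrinsics, pixels), "eye" and "orientation" of the camera in the world. Camera axes: x right, y down, z forward; pixel columns grow to the right and rows downward; lengths in mm; the calibration is good to about 2 mm. A picture is of the moment at which its call begins. calibration takes no time and is no camera call.
- env.sign_off(): hands the job in; it is judged then, once.
Trained networks look in the newest picture that a camera, given by its name, has taken for a name from the list of things; names that differ only in an ending like _2 or _b are one class to them, and where a whole thing is asked for, a point or a joint stands for the part that bears it (a point fixed in the world has none). Each returns a list of dicts, best first, with "conf" (0 to 1); they miss things now and then, are a little off and sometimes report something else, mostly with a low value. They report only what shows in the picture. A call takes as long as a camera call. They do not tell look-alikes from the thing itself.
- eyes.spot_in(camera, thing): "box" ([centre column, centre row, width, height] in pixels, round what is visible of it).
- eyes.silhouettes(camera, thing): "mask" (400x640 bool, what is visible of it) and "box" ([centre column, centre row, width, height] in pixels, round what is visible of it).
The state is a dict: "clock": time; "joint_pos": joint angles; "qvel": joint speeds; "joint_torque": joint torques, N m; "tool_pos": TCP position; "tcp_rot": TCP orientation; "contact_force": force on the tool from outside, world axes, zero at the start; "moment": the same for the moment, N m; "gripper_width": opening from 0.0 (shut) to 1.0 (fully open); "grip_force": force on a finger pad.
Only numpy, scipy, OpenCV 4.12 (cv2) and the standard library are available. Lean on these libraries where they do the work, as an engineer would, in place of code of your own. Each camera call takes 0.05 s, during which the arm holds its last target. There are 200 camera calls.

## Working session

There is one attempt and no reset: what is moved stays moved. The work goes in short steps, Python scripts to look and compute and a tool call to move; the robot and the scene stay as the last step left them, time stands still between calls to the robot, and variables do not carry over. Pictures are saved under pics/ and viewed, at most 10 in all, crops included, and the job is handed in when it is done.

Besides the shell and the picture viewer there is one more tool, called after "Request:" as name(argument=value, ...) on one line, values as JSON. play_rows: Moves the arm, as the interface text tells. Its arguments: {"type":"object","properties":{"commands":{"type":"string"},"grip":{"type":"number"},"force":{"type":"number"}},"required":["commands"]}

```bash
mkdir -p pics; cat > h.py <<'E'
import numpy as np,cv2
from bench import get_obs,eyes,env
from scipy.spatial.transform import Rotation as R
def cal(n):
    c=eyes.calibration(n);q=np.array(c["orientation"],float)
    r=q if q.shape==(3,3) else R.from_quat(q[[1,2,3,0]]).as_matrix()
    return np.array(c["mtx"]),np.array(c["eye"]),r
def cloud(n,d):
    K,e,r=cal(n);v,u=np.mgrid[:400,:640]
    p=np.stack([(u-K[0,2])/K[0,0]*d,(v-K[1,2])/K[1,1]*d,d],-1)
    return p@r.T+e
E
python3 - <<'E'
from h import *
for n in("scene","top"):
    im,d=eyes.get_image(n);cv2.imwrite(f"pics/{n}0.png",im[:,:,::-1]);P=cloud(n,d);np.savez(f"{n}0.npz",im=im,d=d,P=P)
    for t in("cream_bar","bush_cream_center","bush_black_center","cream_pivot"):
        for s in eyes.silhouettes(n,t)[:6]:
            m=s["mask"]&(d>0)
            print(n,t,round(s["conf"],2),np.round(s["box"]),np.round(np.median(P[m],0)) if m.any() else 0,np.median(im[m],0) if m.any() else 0)
o=get_obs();print(o["clock"],o["tcp_rot"],cal("scene")[1],cal("top")[1])
E
```

```text
scene cream_bar 0.94 [324. 224.  58.  51.] [452. -51.  78.] [153. 134. 137.]
scene cream_bar 0.78 [146. 250.  63.  54.] [ 248. -362.   73.] [181. 135. 138.]
scene cream_bar 0.68 [271. 301.  73.  72.] [ 520. -262.   78.] [161. 134. 139.]
scene bush_cream_center 0.81 [363. 298.  26.  43.] [ 601. -113.   38.] [232. 226. 186.]
scene bush_cream_center 0.66 [261. 282.  27.  29.] [ 472. -253.   96.] [245. 243. 214.]
scene bush_black_center 0.79 [418. 182.  17.  19.] [496. 213.  94.] [34. 36. 39.]
scene cream_pivot 0.59 [259. 306. 109. 112.] [ 495. -266.   38.] [ 97. 116. 138.]
scene cream_pivot 0.58 [153. 256.  74.  95.] [ 247. -353.   47.] [176. 127. 111.]
scene cream_pivot 0.57 [316. 234.  89.  83.] [434. -53.  41.] [162. 146.  68.]
top cream_bar 0.82 [414. 166.  57.  44.] [ 513. -264.   67.] [143. 120. 126.]
top cream_bar 0.71 [321. 195.  50.  46.] [439. -49.  66.] [168. 156. 156.]
top cream_bar 0.64 [463. 287.  66.  43.] [ 233. -359.   67.] [151. 123. 124.]
top bush_cream_center 0.9 [342. 132.  29.  29.] [ 590. -103.   38.] [169. 158. 131.]
top bush_cream_center 0.8 [407. 178.  24.  15.] [ 467. -247.   94.] [170. 159. 137.]
top bush_cream_center 0.78 [459. 168.  24.  24.] [ 503. -384.   29.] [176. 104. 132.]
top bush_black_center 0.76 [203. 170.  24.  22.] [491. 217.  94.] [43. 42. 49.]
top cream_pivot 0.93 [316. 216.  67.  89.] [391. -40.  13.] [174. 163.  31.]
top cream_pivot 0.69 [409. 190.  64.  87.] [ 448. -255.   18.] [ 52.  96. 143.]
top cream_pivot 0.68 [450. 304.  85. 100.] [ 187. -339.   36.] [158. 105.  35.]
0.5 [-6.82635274e-06  2.24466182e-01  9.74481879e-01 -2.88733427e-05] [ 845.76866513 -504.65288612  679.43324604] [334.94152961 -78.51666043 958.42816083]
```

View pics/scene0.png

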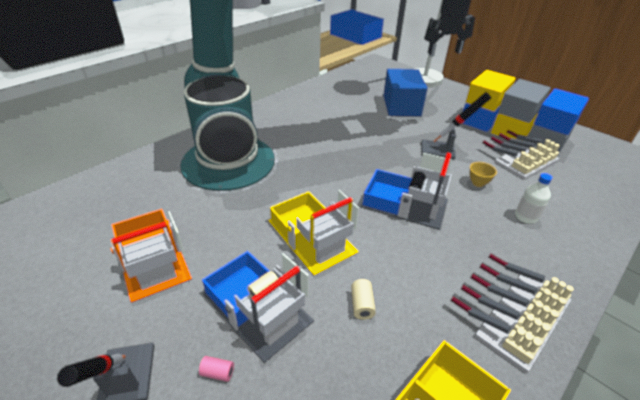

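View pics/top0.png

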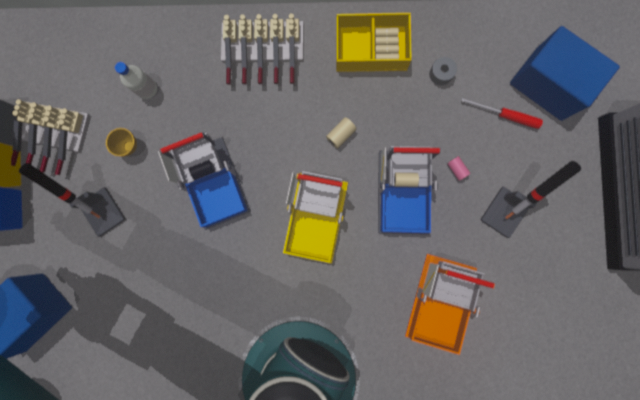

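Scene view: the target stand (blue tray, grey base, cream bush) is at about (262,300), and the black-bush stand is at (410,190). In the top view the target's red bar is near (414,150) and its bush near (407,179). The yellow and orange stands, the larger loose cream bush and the pink one are decoys.

```bash
python3 - <<'E'
from h import *
for n in("scene","top"):
    z=np.load(f"{n}0.npz");P=z["P"];h=cv2.cvtColor(z["im"],cv2.COLOR_RGB2HSV)
    red=((h[...,0]<8)|(h[...,0]>172))&(h[...,1]>150)&(h[...,2]>80)
    near=np.hypot(P[...,0]-525,P[...,1]+262)<90
    m=red&near&(P[...,2]>120)&(P[...,2]<175)
    q=P[m];c=np.median(q,0);u,s,v=np.linalg.svd(q[:,:2]-q[:,:2].mean(0),full_matrices=False)
    t=(q[:,:2]-c[:2])@v[0];mid=c[:2]+v[0]*(t.max()+t.min())/2
    print(n,m.sum(),"mid",mid.round(1),"dir",v[0].round(3),"span",np.ptp(t).round(),"z",np.percentile(q[:,2],[5,50,95]).round(1))
    near=np.hypot(P[...,0]-470,P[...,1]+250)<200
    hb=(h[...,0]>100)&(h[...,0]<125)&(h[...,1]>150)&near&(np.abs(P[...,2]-50)<5)
    b=P[hb][:,:2];r=cv2.minAreaRect(b.astype(np.float32)) if len(b)>9 else 0;print("tray rim",len(b),r)
o=get_obs();q=np.array(o["tcp_rot"]);M=R.from_quat(q[[1,2,3,0]]).as_matrix();print(M.round(3),o["tool_pos"])
E
```

```text
scene 327 mid [ 524.7 -259.4] dir [-0.024 -1.   ] span 95.0 z [146.9 150.6 152.7]
tray rim 183 ((406.9112243652344, -256.9932861328125), (111.31290435791016, 111.83882904052734), 89.81915283203125)
top 200 mid [ 520.3 -258.7] dir [-0.026 -1.   ] span 95.0 z [146.6 149.9 152.4]
tray rim 136 ((402.60955810546875, -255.75863647460938), (110.3656997680664, 101.5150146484375), 89.62507629394531)
[[-0.899  0.437 -0.   ]
 [ 0.437  0.899 -0.   ]
 [ 0.    -0.    -1.   ]] [295.30082472 606.97506205 231.26652347]
```

Request:
play_rows(commands="0 0 -0.02 0.18; 0 0 -0.02 0.18; 0 0 -0.02 0.18; 0 0 -0.01 0.18; 0 0 0 0.18", grip=0)

```text
clock: 1.12
tool_pos: [295.4, 607.2, 302.5]
tcp_rot: [-0.0, 0.628, 0.778, 0.001]
contact_force: [0.4, -0.0, 0.1]
gripper_width: 0.498
grip_force: 0.0
```

Request:
play_rows(commands="0 0 0 0.18; 0 0 0 0.063; -0.05 0.014 0 0; -0.05 0.014 0 0; -0.05 0.014 0 0")

```text
clock: 1.75
tool_pos: [333.7, 454.5, 301.2]
tcp_rot: [0.0, 0.716, 0.698, 0.0]
contact_force: [0.8, -0.5, 1.5]
gripper_width: 0.505
grip_force: 0.0
```

Request:
play_rows(commands="-0.05 0.014 0 0; -0.05 0.014 0 0; -0.05 0.014 0 0; -0.05 0.014 0 0; -0.05 0.014 0 0")

```text
clock: 2.38
tool_pos: [397.3, 202.7, 301.5]
tcp_rot: [0.0, 0.716, 0.698, 0.0]
contact_force: [1.1, 0.2, -0.3]
gripper_width: 0.502
grip_force: 0.0
```

Request:
play_rows(commands="-0.05 0.014 0 0; -0.05 0.014 0 0; -0.05 0.014 0 0; -0.05 0.014 0 0; 0 0 0 0")

```text
clock: 3.0
tool_pos: [448.6, 0.3, 301.2]
tcp_rot: [0.0, 0.717, 0.697, -0.0]
contact_force: [-0.2, 0.1, 0.2]
gripper_width: 0.504
grip_force: 0.0
```

Request:
play_rows(commands="-0.05 0.016 0 0; -0.05 0.016 0 0; -0.05 0.016 0 0; -0.05 0.016 0 0; -0.05 0.016 0 0")

```text
clock: 3.62
tool_pos: [522.5, -249.8, 301.5]
tcp_rot: [0.0, 0.716, 0.698, 0.0]
contact_force: [0.7, 0.2, -0.1]
gripper_width: 0.502
grip_force: 0.0
```

Request:
play_rows(commands="-0.007 0 0.03 0; 0 0 0.03 0; 0 0 0.02 0; 0 0 0 0; 0 0 0 0")

```text
clock: 4.25
tool_pos: [522.2, -255.7, 222.7]
tcp_rot: [0.001, 0.716, 0.698, 0.0]
contact_force: [-0.0, -0.6, 1.1]
gripper_width: 0.501
grip_force: 0.0
```

```bash
python3 - <<'E'
from h import *
o=get_obs();print(o["tool_pos"])
a=[]
for n in("scene","top"):
    im,d=eyes.get_image(n);P=cloud(n,d);h=cv2.cvtColor(im,cv2.COLOR_RGB2HSV)
    red=((h[...,0]<8)|(h[...,0]>172))&(h[...,1]>150)&(h[...,2]>80)&(np.hypot(P[...,0]-525,P[...,1]+262)<90)&(abs(P[...,2]-147)<25)
    q=P[red];print(n,len(q),np.median(q,0).round(1) if len(q) else 0)
    if n=="scene": a=cv2.resize(im[150:370,150:420],None,fx=2.5,fy=2.5)
cv2.imwrite("pics/a1.png",a[:,:,::-1])
E
```

```text
[ 522.24079586 -255.72399621  222.72051187]
scene 314 [ 524.7 -258.4  150.6]
top 0 0
```

View pics/a1.png

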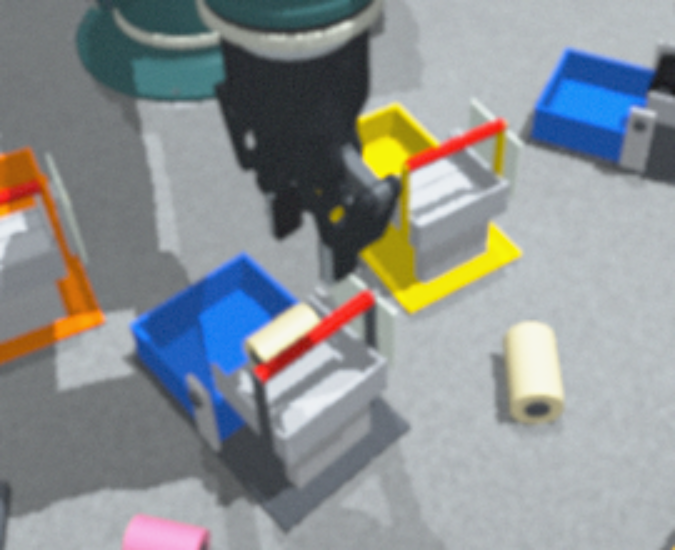

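The open fingers are above the bar and clear of everything, so I'll descend.

Request:
play_rows(commands="-0.002 0 0.025 0; 0 0 0.025 0; 0 0 0.025 0; 0 0 0.025 0; 0 0 0 0")

```text
clock: 4.97
tool_pos: [521.3, -257.7, 120.5]
tcp_rot: [-0.001, 0.716, 0.698, -0.0]
contact_force: [-0.9, -0.5, 0.4]
gripper_width: 0.499
grip_force: 0.0
```

Request:
play_rows(commands="0 0 0 0; 0 0 0 0; 0 0 0 0", grip=0.45, force=20)

```text
clock: 5.35
tool_pos: [522.0, -258.1, 122.2]
tcp_rot: [0.001, 0.716, 0.698, 0.0]
contact_force: [-0.2, 0.6, 0.3]
gripper_width: 0.275
grip_force: 0.0
```

Request:
play_rows(commands="0 -0.007 -0.002 0; 0 -0.007 -0.004 0; 0 -0.007 -0.004 0; 0 -0.007 -0.004 0; 0 -0.007 -0.003 0")

```text
clock: 5.98
tool_pos: [487.5, -257.3, 140.2]
tcp_rot: [0.002, 0.716, 0.698, 0.001]
contact_force: [7.0, 0.1, 5.8]
gripper_width: 0.273
grip_force: 3.5
```

Request:
play_rows(commands="0 -0.007 -0.002 0; 0 -0.007 -0.002 0; 0 -0.007 -0.001 0; 0 -0.007 0 0; 0 0 0 0")

```text
clock: 6.6
tool_pos: [458.2, -256.4, 143.5]
tcp_rot: [0.0, 0.716, 0.698, -0.0]
contact_force: [0.2, 0.1, -0.2]
gripper_width: 0.271
grip_force: 0.0
```

```bash
cat > bar.py <<'E'
from h import *
import sys
print(get_obs()["tool_pos"])
for n in("scene","top"):
    im,d=eyes.get_image(n);P=cloud(n,d);h=cv2.cvtColor(im,cv2.COLOR_RGB2HSV)
    red=((h[...,0]<8)|(h[...,0]>172))&(h[...,1]>150)&(h[...,2]>80)&(np.hypot(P[...,0]-485,P[...,1]+262)<110)&(P[...,2]>125)&(P[...,2]<200)
    q=P[red];print(n,len(q),np.median(q,0).round(1) if len(q) else 0)
    if len(q): 
        c=np.median(q,0)-[457,0,65+5];print("tip deg",np.degrees(np.arctan2(c[2],c[0])).round(1)-50.9)
    cv2.imwrite(f"pics/{sys.argv[1]}{n}.png",cv2.resize(im[150:370,150:420] if n=="scene" else im[80:300,300:520],None,fx=2.5,fy=2.5)[:,:,::-1])
    for s in eyes.silhouettes(n,"bush_cream_center"):
        m=s["mask"]&(d>0);print("  bush",round(s["conf"],2),np.median(P[m],0).round())
E
python3 bar.py b
```

```text
[ 458.23499467 -256.39541248  143.47285001]
scene 125 [ 466.1 -286.5  173.3]
tip deg 34.1
  bush 0.71 [ 512. -391.   29.]
  bush 0.65 [ 602. -113.   38.]
  bush 0.63 [ 440. -251.   67.]
top 20 [ 462.2 -239.3  172.7]
tip deg 36.199999999999996
  bush 0.71 [ 591. -101.   38.]
```

Request:
play_rows(commands="0 -0.006 0 0; 0 -0.006 0 0; 0 -0.005 0 0; 0 0 0 0; 0 0 0 0")

```text
clock: 7.42
tool_pos: [441.4, -255.9, 143.0]
tcp_rot: [-0.0, 0.716, 0.698, -0.0]
contact_force: [-0.2, -0.2, -1.1]
gripper_width: 0.275
grip_force: 0.0
```

Request:
play_rows(commands="0 0 0 0; 0 0 0 0; 0 0 0 0; 0 0 0 0; 0 0 0 0")

```text
clock: 8.05
tool_pos: [441.8, -256.0, 143.3]
tcp_rot: [0.0, 0.716, 0.698, -0.0]
contact_force: [0.5, -0.8, -0.1]
gripper_width: 0.273
grip_force: 0.0
```

Request:
play_rows(commands="0 0 0 0; 0 0 0 0; 0 0 0 0; 0 0 0 0; 0 0 0 0")

```text
clock: 8.68
tool_pos: [441.8, -255.9, 143.3]
tcp_rot: [-0.0, 0.716, 0.698, -0.0]
contact_force: [0.1, -1.0, 0.5]
gripper_width: 0.277
grip_force: 0.0
```

```bash
python3 bar.py c
```

```text
[ 441.76654548 -255.94560133  143.2942976 ]
scene 121 [ 449.4 -285.1  172.9]
tip deg 43.300000000000004
  bush 0.63 [ 601. -113.   38.]
  bush 0.56 [ 379. -246.   38.]
  bush 0.56 [ 512. -391.   30.]
top 7 [ 445.1 -240.   171. ]
tip deg 45.800000000000004
  bush 0.91 [ 591. -103.   38.]
```

View pics/cscene.png

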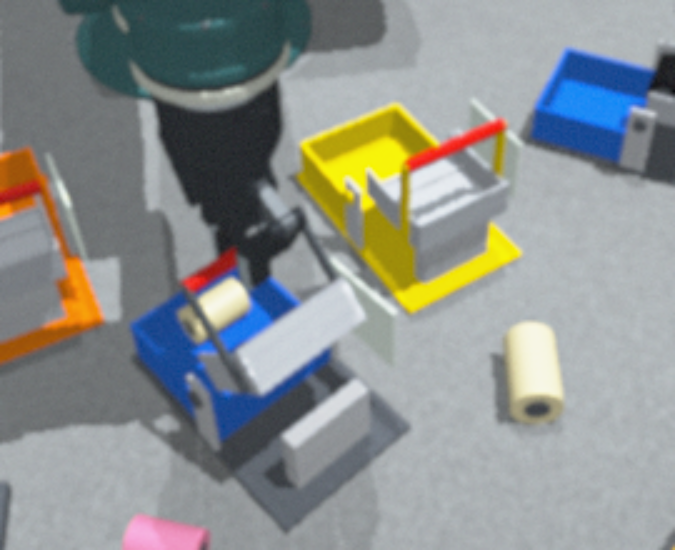

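The crop shows the bush lying in the blue tray, around (215,305), with the pan held at about 44°. I'll swing it back now.

Request:
play_rows(commands="0 0.007 0 0; 0 0.007 0 0; 0 0.007 0 0; 0 0.007 0.001 0; 0 0.007 0.001 0")

```text
clock: 9.5
tool_pos: [477.3, -256.8, 141.2]
tcp_rot: [-0.0, 0.716, 0.698, -0.0]
contact_force: [-2.2, 0.6, 1.6]
gripper_width: 0.271
grip_force: 1.1
```

Request:
play_rows(commands="0 0.007 0.001 0; 0 0.007 0.002 0; 0 0.007 0.003 0; 0 0.007 0.004 0; 0 0.007 0.004 0")

```text
clock: 10.12
tool_pos: [512.2, -257.7, 126.9]
tcp_rot: [-0.0, 0.716, 0.698, -0.0]
contact_force: [-1.7, 0.7, 1.0]
gripper_width: 0.272
grip_force: 0.9
```

Request:
play_rows(commands="0 0.006 0.004 0; 0 0.005 0.003 0; 0 0.002 0 0; 0 0 0 0; 0 0 0 0")

```text
clock: 10.75
tool_pos: [524.6, -258.0, 120.3]
tcp_rot: [-0.0, 0.716, 0.698, 0.0]
contact_force: [-3.4, 0.1, -2.2]
gripper_width: 0.278
grip_force: 1.5
```

```bash
python3 bar.py d
```

```text
[ 524.62567049 -257.99441395  120.33092736]
scene 165 [ 521.6 -281.5  152.8]
tip deg 1.1000000000000014
  bush 0.89 [ 601. -113.   38.]
  bush 0.84 [ 511. -390.   29.]
  bush 0.82 [ 380. -251.   38.]
top 28 [ 519.7 -241.8  152.5]
tip deg 1.8000000000000043
  bush 0.69 [ 515. -374.   29.]
  bush 0.6 [ 591. -101.   38.]
```

Request:
play_rows(commands="0 0.002 0 0; 0 0 0 0; 0 -0.005 0 0; 0 0 0 0; 0 0 0 0")

```text
clock: 11.58
tool_pos: [521.9, -258.0, 120.7]
tcp_rot: [0.0, 0.716, 0.698, 0.0]
contact_force: [0.1, 0.9, 0.3]
gripper_width: 0.271
grip_force: 0.0
```

Request:
play_rows(commands="0 0 0 0; 0 0 0 0; 0 0 -0.02 0; 0 0 -0.03 0; 0 0 -0.03 0", grip=0)

```text
clock: 12.2
tool_pos: [521.8, -258.0, 202.8]
tcp_rot: [0.001, 0.716, 0.698, 0.0]
contact_force: [0.1, 0.1, 0.2]
gripper_width: 0.5
grip_force: 0.0
```

Request:
play_rows(commands="0 0 -0.04 0; 0 0 -0.04 0; 0 0 -0.03 0; 0.05 0 0 0; 0.05 0 0 0")

```text
clock: 12.82
tool_pos: [524.1, -157.1, 312.2]
tcp_rot: [0.001, 0.716, 0.698, 0.0]
contact_force: [0.1, -0.0, 0.0]
gripper_width: 0.496
grip_force: 0.0
```

Request:
play_rows(commands="0.05 0 0 0; 0.05 0 0 0; 0 0 0 0; 0 0 0 0; 0 0 0 0")

```text
clock: 13.45
tool_pos: [526.7, -58.9, 310.7]
tcp_rot: [0.0, 0.716, 0.698, 0.0]
contact_force: [1.7, -0.2, -0.3]
gripper_width: 0.498
grip_force: 0.0
```

```bash
python3 bar.py e; python3 -c "
from h import *
im,d=eyes.get_image('scene');P=cloud('scene',d)
for s in eyes.silhouettes('scene','bush_black_center'): print(s['conf'],np.median(P[s['mask']],0))"
```

```text
[526.72956875 -58.9015483  310.72888219]
scene 320 [ 523.9 -258.5  151.4]
tip deg -0.29999999999999716
  bush 0.9 [ 512. -390.   29.]
  bush 0.82 [ 379. -251.   38.]
  bush 0.78 [ 602. -113.   38.]
top 177 [ 519.4 -259.8  150.9]
tip deg 1.5
  bush 0.86 [ 504. -385.   29.]
  bush 0.82 [586. -98.  38.]
```

View pics/escene.png

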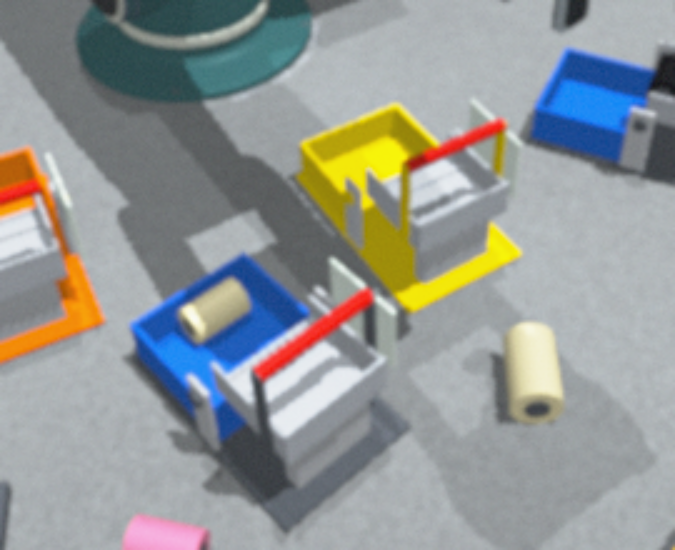

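The bush is in the tray at crop position (215,310), the pan is level and the arm is clear of the stand.

```bash
python3 -c "
from bench import env
print(env.sign_off())"
```

```text
the job is handed in; nothing more can be done
None
```

The cream bush is in its blue tray, the pan is back level and released, the arm is clear, and the job is handed in; the tip was held at about 44° for over a second, the arm never went near the black-bush stand (my last camera check of that bush found nothing), and the sign-off gave no verdict.

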